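# Wedge up the hotplate stirrer and hold it

## Task

Take the one yellow wedge of the three that fits the stirrer: its nose slips under the stirrer's steel lift bar and the back of its slope is thicker than the gap there. Slide it flat on the bench, straight in under the middle of the bar, until the bar is just lifted, about 5 mm (the black line on the wedge then lies under the bar), and finish while still gripping the wedge there, so that the wedge alone carries the stirrer's front. Keep the robot off the stirrer, do not raise the bar more than 10 mm, and leave the other wedges and the labware where they are.

Things in the scene. Friction and masses are not known exactly. Their poses are not given: they have to be found in the camera images.
- frame: Dark steel levelling frame fixed to the bench, under the blue stirrer. Origin on the bench straight below the middle of the stirrer's lift bar; x axis points level in under the stirrer (away from the bar), y along the bar, z up. Two side rails at y = -85 and +85 mm (16 wide, 8 high, from x = 0 to 210 mm); between them, back to x = 190 mm, the bench is clear.
- lift_bar (a point): Centre of the round steel lift bar (8 mm thick, 140 long along the frame's y) at the front of the blue stirrer. At rest its underside is 10 mm above the bench (centre 14); 5 mm lift puts the centre at 19.
- stirrer: Blue hotplate stirrer, white top 67 mm above the bench, 190 x 180 mm, about 1.1 kg, 5 to 6 N of it on the bar. Hinged to the frame at its back, 190 mm behind the bar; it falls back if not carried. Origin as the frame's when at rest; tips as the bar rises.
- wedge_thin_grip (a point): Yellow wedge, too thin. Its heel is an upright grip block 40 long (x), 30 wide (y), 36 high, point at the block's centre, 18 above the bench; x axis points to the nose, z up. The nose edge is 120 ahead of the point, the sloping top starts 20 ahead of it; a black line is painted across the slope 60 behind the nose. All sizes in mm, 180 g. Slope from 3 at the nose to 8 at the heel block.
- wedge_mid_grip (a point): Yellow wedge, the right one. Its heel is an upright grip block 40 long (x), 30 wide (y), 36 high, point at the block's centre, 18 above the bench; x axis points to the nose, z up. The nose edge is 120 ahead of the point, the sloping top starts 20 ahead of it; a black line is painted across the slope 60 behind the nose. All sizes in mm, 180 g. Slope from 3 at the nose to 23 at the heel block (1 in 5), 15 thick at the line; it meets the resting bar when the nose is 35 past it.
- wedge_thick_grip (a point): Yellow wedge, nose too thick. Its heel is an upright grip block 40 long (x), 30 wide (y), 36 high, point at the block's centre, 18 above the bench; x axis points to the nose, z up. The nose edge is 120 ahead of the point, the sloping top starts 20 ahead of it; a black line is painted across the slope 60 behind the nose. All sizes in mm, 180 g. Slope from 16 at the nose to 34 at the heel block.
- wedge_mid_nose (a point): Middle of the nose edge of the right wedge, 1.5 mm above its underside; same axes as its grip point.
- beaker: Glass beaker, 70 mm diameter, 90 mm high, bystander. Origin under its centre.
- flask: Green glass conical flask, 80 mm diameter, 130 mm high, bystander. Origin under its centre.
- rack: Orange test tube rack with capped tubes, 200 x 70 x 106 mm, bystander. Origin under its centre.
Things that resemble listed ones, but are neither listed nor needed, are in the scene too. Leave any blue or purple look-alike of the part that bears wedge_mid_grip alone.

How it is judged:
By the outcome, as a careful person would: the job done as asked, in the order asked, and still so for the second after the job is handed in, while the arm keeps its last pose, push and grip.
It also fails if it takes over 48 s, if anything falls off the work surface, if the arm or the gripper's body presses on something with over 40 N, if the wrist force passes 120 N, or if a joint passes its speed limit or range.

## Robot

A 6-joint arm with a two-finger parallel gripper is mounted at the origin on the work surface. World frame = base frame: x ahead of the robot, y to its left, z up, the work surface at z = 0. Lengths are in m, angles in rad, forces in N, time in s.
With the tool pointing down it reaches from about 0.325 to 0.925 m from the base axis. Payload 3.1 kg.
Tool frame: the origin (TCP) lies on the centre line of the jaws, within the pads' length; the fingertips stand 17 mm ahead of it and the grasp point (between the pads) lies 2 mm behind it; z points along the fingers, y is the line along which they close (so a half turn about z gives the same grasp; the last joint's range is limited). The gripper opens to 85 mm and grips with 20 to 120 N. Pads are 22 mm wide; open, the fingers measure 114 mm over their backs; the gripper's body (76 mm by 85 mm) begins 54 mm behind the grasp point. The pads swing forward as they close: fully open they stand 13 mm farther back than shut.
Start: joints at [1.108, 0.217, 1.613, -0, 1.311, -0.112], TCP at [0.215, 0.587, 0.248] pointing down, gripper open.
Joint ranges: [-2.75, 2.75], [-0.78, 2.1], [0.31, 2.55], [-1.13, 4.27], [0.13, 2.63], [-2.58, 2.58]. Speed limits (rad/s): [2.79, 2.79, 3.14, 3.14, 3.14, 3.14].

## Interface

Orientations are given as a unit quaternion [w, x, y, z].
In Python, from plant import ctrl gives the robot as it stands. The module is installed in compiled form; this text tells all that it offers.
- The arm moves only by the tool jog_arm, never from a script. Its argument "targets" is a list of rows, each a list of 6 numbers: the shift along the tool's x, y, z in units of 500 mm (1.0 is 500 mm), then the turn, a rotation vector about the tool's x, y, z in units of pi/4 rad (1.0 is pi/4 rad). A call has 1 to 5 rows; each row is the pose to reach, as a shift and turn from the pose commanded when the call began, along the tool's axes at that moment; what a row does not reach only later rows make up. A row lasts 1/8 s, in which the tool goes at most 62.5 mm and 10.7 degrees, less where a joint would pass 70% of its speed; a pose out of reach is approached as far as the arm can. A call with a number of a shift or a turn outside -1 to 1 is refused whole. A call with a gripper value outside its range is refused whole. "gripper" is the opening, from -1 (shut) to 1 (fully open), so that 0 is half open, set as the call begins (left out, the last holds). The fingers move at their own pace and stop on an object; the grip force is fixed at half the most. Time passes only in rows, so rows that repeat a pose let the fingers close. It gives the time, the measured TCP pose, the force, the opening and the grip force at its end, in the units of the state.
- ctrl.sense(): the state, without advancing time (a new reading comes with each control period).
- ctrl.read_camera(name): name is "scene" or "top" or "wrist"; returns (picture, depth): 384x512x3 uint8, red, green, blue; 384x512 float32, m along the optical axis (not along the pixel's ray), 0 where there is no reading.
- ctrl.camera_model(name): a dict with "fov_y" (degrees; the focal length in pixels is half the picture's height over the tangent of half this angle, whatever the lens; pixels are square), "cx", "cy" (the principal point, pixels), "k1" (the pictures are not rectified: a ray, as slopes to the right and down, at radius r is drawn at 1 + k1 r^2 times it, then the intrinsics apply), "T" (4x4, takes a point from camera to world coordinates). Camera axes: x right, y up, looking along -z (the intrinsics and any distortion apply to the point x, -y, -z); pixel columns grow to the right and rows downward; lengths in m; the calibration is good to about 2 mm. A picture is of the moment at which its call begins: read the wrist's pose just before it. camera_model takes no time and is no camera call; for the wrist camera it gives the pose at the moment of the call.
- ctrl.sign_off(): hands the job in; it is judged then, once.
The state is a dict: "time": time; "q": joint angles; "joint_vel": joint speeds; "joint_torque": joint torques, N m; "tool_pos": TCP position; "ee_rot": TCP orientation; "wrist_force": force on the tool from outside, world axes, zero at the start; "wrist_torque": the same for the moment, N m; "finger_gap": finger opening in m; "gripper_force": force on a finger pad.
Only numpy, scipy, OpenCV 4.12 (cv2) and the standard library are available. Lean on these libraries where they do the work, as an engineer would, in place of code of your own. Each camera call takes 0.05 s, during which the arm holds its last target. There are 200 camera calls.

## Working session

There is one attempt and no reset: what is moved stays moved. The work goes in short steps, Python scripts to look and compute and a tool call to move; the robot and the scene stay as the last step left them, time stands still between calls to the robot, and variables do not carry over. Pictures are saved under pics/ and viewed, at most 10 in all, crops included, and the job is handed in when it is done.

Besides the shell and the picture viewer there is one more tool, called after "Request:" as a command line: name --pt "numbers of a row" for each row, then --argument value for the rest. jog_arm: Moves the arm, as the interface text tells. Its arguments: {"type":"object","properties":{"targets":{"type":"array"},"gripper":{"type":"number"}},"required":["targets"]}

```bash
mkdir -p pics
cat > h.py <<'E'
import numpy as np, cv2
from plant import ctrl
from scipy.spatial.transform import Rotation as R
def grab(n):
    m=ctrl.camera_model(n); p,d=ctrl.read_camera(n); return p,d,m
def intr(m):
    f=192/np.tan(np.radians(m["fov_y"])/2); return np.array([[f,0,m["cx"]],[0,f,m["cy"]],[0,0,1]]),np.array([m["k1"],0,0,0.])
def rays(uv,m):
    K,D=intr(m); s=cv2.undistortPoints(np.float64(uv).reshape(-1,1,2),K,D)[:,0]
    c=np.c_[s[:,0],-s[:,1],-np.ones(len(s))]; T=np.array(m["T"]); return T[:3,3],c@T[:3,:3].T
def onplane(uv,m,z):
    o,r=rays(uv,m); return o+r*((z-o[2])/r[:,2])[:,None]
def cloud(d,m):
    v,u=np.mgrid[:384,:512]; o,r=rays(np.c_[u.ravel(),v.ravel()],m); return (o+r*d.reshape(-1,1)).reshape(384,512,3)
def proj(P,m):
    K,D=intr(m);T=np.linalg.inv(np.array(m["T"])); c=np.atleast_2d(P)@T[:3,:3].T+T[:3,3]; c=c*[1,-1,-1]
    return cv2.projectPoints(c,np.zeros(3),np.zeros(3),K,D)[0][:,0]
E
python3 - <<'E'
from h import *
for n in("scene","top"):
    p,d,m=grab(n); cv2.imwrite(f"pics/{n}0.png",p[:,:,::-1]); np.savez(n+"0.npz",p=p,d=d); print(n,m["fov_y"],m["k1"],np.round(m["T"],3).tolist())
s=ctrl.sense(); print(s)
E
```

```text
scene 49.350730814200034 -0.1574499971835947 [[0.313, -0.807, 0.501, 1.196], [0.95, 0.267, -0.162, -0.238], [-0.003, 0.527, 0.85, 1.258], [0.0, 0.0, 0.0, 1.0]]
top 47.58293494746266 0.030243942966094783 [[-0.009, 0.983, -0.182, 0.23], [-1.0, -0.008, 0.005, -0.006], [0.003, 0.183, 0.983, 1.511], [0.0, 0.0, 0.0, 1.0]]
{'time': 0.1, 'q': array([ 1.10781814e+00,  2.17676110e-01,  1.61483951e+00, -6.12237786e-06,
        1.31130671e+00, -1.12186068e-01]), 'joint_vel': array([-2.83006076e-05, -1.71203310e-03, -3.52699146e-03, -6.82399542e-04,
       -2.21232492e-03,  1.16172583e-03]), 'joint_torque': array([ 7.62887294e-05, -3.98077905e+01, -3.04969561e+01, -2.27836922e-04,
        4.32594825e-03, -6.24975868e-06]), 'tool_pos': array([0.21442142, 0.58629232, 0.24706605]), 'ee_rot': array([-3.13369613e-04,  1.74497251e-01,  9.84657030e-01, -1.06989150e-03]), 'wrist_force': array([-0.51066624,  0.25378168, -0.36855673]), 'wrist_torque': array([-0.01871668,  0.01716275, -0.00339482]), 'gripper_force': 0.0, 'finger_gap': 0.08535482627585109}
```

View pics/top0.png

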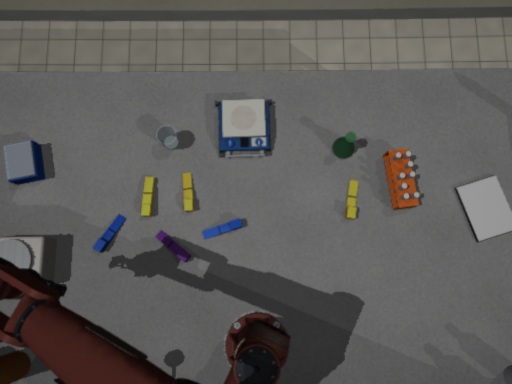

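View pics/scene0.png

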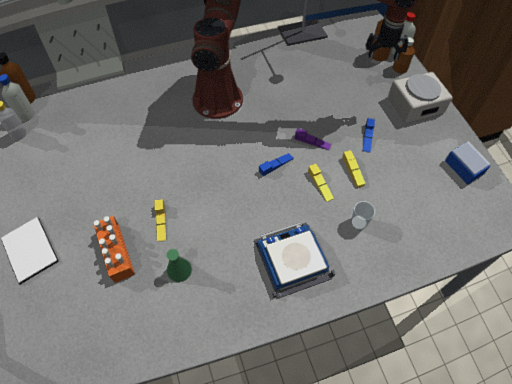

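The top view shows yellow wedges near (147,196), (188,192) and (352,200). The stirrer is at (244,125), with its bar at row 155 facing the robot. In the scene view the same wedges are at (354,168), (320,182) and (160,220).

Run:
```python
from h import *
for n in("scene","top"):
    z=np.load(n+"0.npz"); m=ctrl.camera_model(n); C=cloud(z["d"],m)
    hsv=cv2.cvtColor(z["p"],cv2.COLOR_RGB2HSV)
    bench=C[(abs(C[...,0]-.6)<.1)&(abs(C[...,1]+.1)<.05)]; print(n,"bench z med",np.median(bench[:,2]))
    M=cv2.inRange(hsv,(22,120,60),(34,255,255))
    k,L,S,_=cv2.connectedComponentsWithStats(cv2.morphologyEx(M,cv2.MORPH_CLOSE,np.ones((7,7))))
    for i in range(1,k):
        if S[i,4]<100: continue
        P=C[(L==i)]; P=P[(P[:,2]>-.01)&(P[:,2]<.06)]
        c,_,V=[*[P[:,:2].mean(0)],0,np.linalg.svd(P[:,:2]-P[:,:2].mean(0),full_matrices=False)[2]]
        t=(P[:,:2]-c)@V[0]; top=np.array([np.percentile(P[(t>=a)&(t<a+.015),2],85) if ((t>=a)&(t<a+.015)).sum()>2 else np.nan for a in np.arange(-.09,.09,.015)])
        print(S[i],c.round(4),"dir",V[0].round(3),"len",np.ptp(t).round(3),"h mm",(top*1000).round(0))
    # white top & stirrer
    W=(hsv[...,1]<70)&(hsv[...,2]>130)&(abs(C[...,2]-.067)<.012)
    k,L,S,_=cv2.connectedComponentsWithStats(W.astype(np.uint8)); i=1+S[1:,4].argmax()
    uv=np.argwhere(L==i)[:,::-1].astype(np.float32); q=cv2.boxPoints(cv2.minAreaRect(uv)); 
    P=onplane(uv,m,.067)[:,:2].astype(np.float32); print("white",S[i],cv2.minAreaRect(P*1000))
p=np.load("top0.npz")["p"]; s=np.load("scene0.npz")["p"]
a=cv2.resize(p[140:225,130:280],None,fx=5,fy=5,interpolation=2)[:,:,::-1]
cv2.imwrite("pics/crop1.png",a)
```

```text
scene bench z med -0.0013162849691930045
[343 151  22  37 378] [0.5035 0.3691] dir [ 1.    -0.018] len 0.14 h mm [nan 35. 36. 37. 35. 30. 29. 24. 25. 20. 17. nan]
[308 164  25  37 359] [0.5159 0.2329] dir [0.991 0.136] len 0.14 h mm [nan 36. 36. 38. 26. 21. 18. 15. 10.  9.  6. nan]
[154 199  12  42 371] [ 0.4849 -0.337 ] dir [ 0.983 -0.181] len 0.142 h mm [nan 35. 37. 36. 28.  7.  6.  5.  5.  4.  3. nan]
white [ 266  231   61   53 1969] ((769.8865966796875, 38.541786193847656), (133.40402221679688, 150.22781372070312), 1.3919458389282227)
top bench z med -0.0004990495016721219
[183 173  11  39 349] [0.5125 0.2346] dir [-0.994 -0.112] len 0.138 h mm [nan  7. 10. 13. 17. 20. 22. 35. 38. 37. 37. nan]
[141 177  14  39 407] [0.4974 0.3712] dir [-1.     0.026] len 0.138 h mm [nan 20. 23. 24. 27. 29. 34. 37. 38. 38. 38. nan]
[345 180  13  39 353] [ 0.4811 -0.3359] dir [-0.982  0.188] len 0.139 h mm [nan  4.  7.  7.  8.  9. 10. 36. 38. 38. 37. nan]
white [ 222   99   43   38 1504] ((766.7820434570312, 39.68687057495117), (132.413330078125, 144.75611877441406), 1.8602004051208496)
```

View pics/crop1.png

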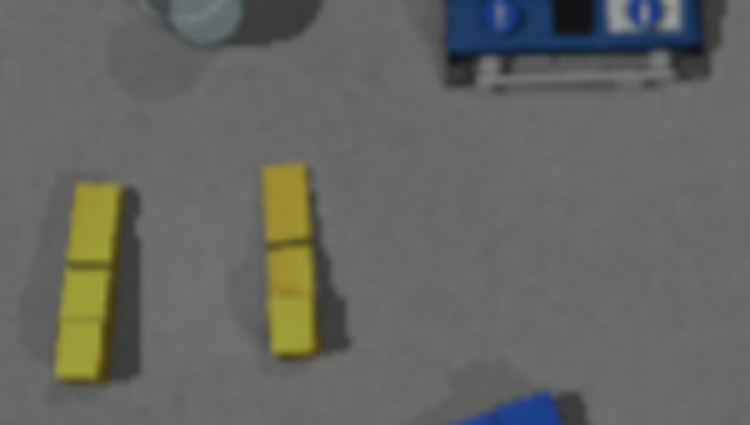

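The wedge at about (0.514, 0.233) is the right one: its height profile runs 7→22 mm, with the nose toward +x at about 7° yaw. In the crop, its nose edge is at the top near (285,165) and the bar runs from (485,80) to (680,75). I'll move above it and refine with the wrist camera.

Request:
jog_arm --pt "-0.075 -0.05 0.01 0 0 0" --pt "-0.15 -0.1 0.02 0 0 0" --pt "-0.225 -0.145 0.03 0 0 0" --pt "-0.3 -0.195 0.04 0 0 0" --pt "-0.37 -0.24 0.05 0 0 0" --gripper 1

```text
time: 0.72
tool_pos: [0.3476, 0.4091, 0.2226]
ee_rot: [-0.0, 0.175, 0.985, -0.0]
wrist_force: [0.6, -0.2, 0.6]
finger_gap: 0.0855
gripper_force: 0.0
```

Request:
jog_arm --pt "-0.075 -0.05 0.01 0 0 -0.12" --pt "-0.15 -0.1 0.02 0 0 -0.24" --pt "-0.225 -0.145 0.03 0 0 -0.36" --pt "-0.3 -0.195 0.04 0 0 -0.48" --pt "-0.37 -0.24 0.05 0 0 -0.6"

```text
time: 1.35
tool_pos: [0.4801, 0.2329, 0.1977]
ee_rot: [-0.0, -0.062, 0.998, -0.0]
wrist_force: [-0.1, -0.4, 0.1]
finger_gap: 0.0853
gripper_force: 0.0
```

Request:
jog_arm --pt "0 0 0 0 0 0" --pt "0 0 0 0 0 0"

```text
time: 1.6
tool_pos: [0.4792, 0.2345, 0.1979]
ee_rot: [-0.001, -0.06, 0.998, 0.0]
wrist_force: [-0.2, -0.1, -0.4]
finger_gap: 0.0856
gripper_force: 0.0
```

Run:
```python
from h import *
s=ctrl.sense(); q=s["ee_rot"]; print(s["time"],s["tool_pos"].round(4)); A=R.from_quat(q[[1,2,3,0]]).as_matrix(); print(A.round(3))
p,d,m=grab("wrist"); print(np.round(m["T"],3).tolist(),m["fov_y"],m["k1"])
cv2.imwrite("pics/w1.png",p[:,:,::-1]); np.savez("w1.npz",p=p,d=d)
```

```text
1.6 [0.4792 0.2345 0.1979]
[[-0.993 -0.119 -0.001]
 [-0.119  0.993  0.   ]
 [ 0.001  0.    -1.   ]]
[[-0.118, -0.96, -0.255, 0.415], [0.993, -0.114, -0.031, 0.227], [0.0, -0.257, 0.966, 0.323], [0.0, 0.0, 0.0, 1.0]] 60.29715589542577 -0.027106823859447886
```

View pics/w1.png

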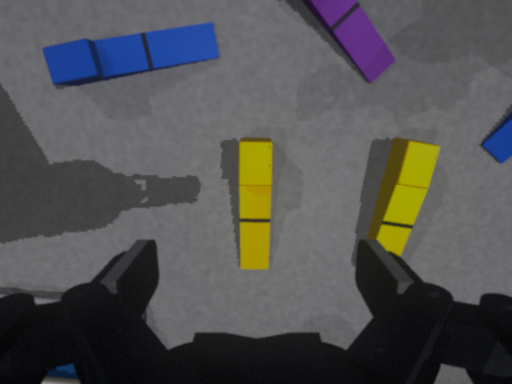

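The wrist view shows the right wedge at columns 240–271. Its block top spans rows 140–185, the black line is at row 220 and the nose edge is at row 269.

Run:
```python
from h import *
z=np.load("w1.npz"); p=z["p"]; m=ctrl.camera_model("wrist"); hsv=cv2.cvtColor(p,cv2.COLOR_RGB2HSV)
M=cv2.morphologyEx(cv2.inRange(hsv,(18,120,60),(36,255,255)),cv2.MORPH_CLOSE,np.ones((7,7)))
k,L,S,_=cv2.connectedComponentsWithStats(M); i=L[205,255]; print(S[i])
W=(L==i)
# width edges on the block top, rows 145-182, z=36
mid=[];E=[]
for r in range(146,182,3):
    c=np.where(W[r])[0]; e=onplane([[c[0]-.5,r],[c[-1]+.5,r]],m,.036); E.append(e[:,:2])
E=np.array(E); print("width",np.linalg.norm(E[:,0]-E[:,1],axis=1).mean())
mid=E.mean(1); 
# nose z=3mm (top edge)
rows=[np.where(W[:,c])[0][-1]+.5 for c in range(244,268)]
N=onplane(np.c_[range(244,268),rows],m,.003)[:,:2]; nose=N.mean(0)
d=np.array([vx:=0,0.]); 
l=cv2.fitLine(mid.astype(np.float32),cv2.DIST_L2,0,.01,.01).ravel(); print("blk line",np.degrees(np.arctan2(l[1],l[0])),"block mid of rows",mid.mean(0))
d=nose-mid.mean(0); a=np.arctan2(d[1],d[0]); print("nose",nose,"yaw via nose",np.degrees(a))
u=d/np.linalg.norm(d); print("grip from nose",nose-.12*u)
rr=[np.where(W[:,c])[0][0]-.5 for c in range(246,266)]; B=onplane(np.c_[range(246,266),rr],m,.036)[:,:2].mean(0); print("rear",B,"grip from rear",B+.02*u, "len",np.linalg.norm(nose-B))
# bar from top camera
z=np.load("top0.npz"); mt=ctrl.camera_model("top"); C=cloud(z["d"],mt)
sub=C[145:165,215:280]; 
for r in range(150,161): print(r,(C[r,224:272:6,2]*1000).round(0), C[r,245,:2].round(3), z["p"][r,235:262:8].mean(1).round())
```

```text
[ 238  138   35  132 4183]
width 0.030353793730767173
blk line 5.0071363 block mid of rows [0.46575536 0.23187991]
nose [0.58605302 0.24658764] yaw via nose 6.970457372534009
grip from nose [0.46693996 0.23202474]
rear [0.44393502 0.22971945] grip from rear [0.4637872 0.2321466] len 0.14311555580740612
150 [21. 21. 17. 11. -5. -2. 14. 10.] [0.67  0.035] [43. 42. 45. 55.]
151 [ 3.  5. -1.  2. -2. -1. 13. 12.] [0.663 0.035] [76. 74. 75. 82.]
152 [ 1.  6. -4. -3. -5. -2. 12.  7.] [0.66  0.035] [90. 87. 86. 92.]
153 [ 5.  1.  7.  2.  1.  2. 15.  8.] [0.656 0.035] [87. 88. 80. 88.]
154 [-3. -4. 20. 17. 15. 17. 19.  5.] [0.65  0.035] [ 92. 103. 100. 107.]
155 [ 1. 18. 14. 14. 14. 16. 12. -2.] [0.645 0.035] [111. 116. 110. 103.]
156 [ 0. 16. 17.  1.  1.  6. -2.  2.] [0.646 0.035] [100.  94.  86.  75.]
157 [-2. -0. -6. -3. -4. -3. -2. -8.] [0.642 0.035] [89. 84. 83. 82.]
158 [-0. -2. -4. -4. -1. -3.  9. -7.] [0.64  0.035] [ 96.  97.  95. 100.]
159 [ 1.  3. -3. -2. -0.  4.  3.  3.] [0.636 0.035] [103. 104. 100. 106.]
160 [ 2. -8. -3. -3. -0. -3.  0.  2.] [0.631 0.035] [107. 106. 104. 107.]
```

The grip point is about (0.4655, 0.232) with 7° yaw, and the sizes agree (143 mm long, 30 mm wide). Next I'll look at the bar from above.

Request:
jog_arm --pt "-0.05 -0.1 0 0 0 0" --pt "-0.1 -0.2 0 0 0 0" --pt "-0.16 -0.31 0 0 0 0" --pt "-0.21 -0.42 0 0 0 0" --pt "-0.21 -0.42 0 0 0 0"

```text
time: 2.28
tool_pos: [0.611, 0.0364, 0.1987]
ee_rot: [0.001, -0.058, 0.998, -0.0]
wrist_force: [-0.5, 1.0, 0.1]
finger_gap: 0.0854
gripper_force: 0.0
```

Request:
jog_arm --pt "0 0 0 0 0 0" --pt "0 0 0 0 0 0"

```text
time: 2.52
tool_pos: [0.6082, 0.0406, 0.1981]
ee_rot: [-0.0, -0.061, 0.998, 0.0]
wrist_force: [-0.0, 0.9, 0.8]
finger_gap: 0.0853
gripper_force: 0.0
```

Run:
```python
from h import *
s=ctrl.sense(); print(s["tool_pos"].round(4))
p,d,m=grab("wrist"); np.savez("w2.npz",p=p,d=d)
cv2.imwrite("pics/w2.png",p[:,:,::-1])
C=cloud(d,m)
for c in (200,256,310):
  for r in range(150,300,6): 
    if C[r,c,2]>.006: print(c,r,C[r,c].round(3),p[r,c])
```

```text
[0.6082 0.0406 0.1981]
200 204 [ 0.645 -0.01   0.017] [ 93  94 100]
200 222 [ 0.663 -0.009  0.018] [34 42 57]
200 228 [ 0.665 -0.007  0.029] [35 59 98]
200 234 [ 0.67  -0.006  0.031] [ 37  68 115]
200 240 [ 0.674 -0.005  0.036] [154 162 162]
200 246 [ 0.676 -0.003  0.044] [ 66  79 114]
200 252 [ 0.68  -0.002  0.049] [ 36  76 157]
200 258 [ 0.685 -0.002  0.051] [ 40  77 159]
200 264 [ 0.694 -0.002  0.045] [119 128 137]
200 270 [ 0.699 -0.001  0.047] [154 160 157]
200 276 [ 0.704 -0.001  0.049] [40 53 76]
200 282 [0.701 0.002 0.064] [120 120 116]
200 288 [0.705 0.003 0.067] [175 174 171]
200 294 [0.711 0.003 0.067] [174 173 171]
256 210 [0.644 0.044 0.018] [134 136 143]
256 228 [0.663 0.047 0.019] [31 41 61]
256 234 [0.664 0.047 0.031] [ 35  65 110]
256 240 [0.669 0.047 0.034] [ 33  66 115]
256 246 [0.674 0.048 0.037] [35 36 44]
256 252 [0.679 0.049 0.038] [37 39 46]
256 258 [0.683 0.049 0.042] [39 41 47]
256 264 [0.688 0.05  0.044] [41 42 49]
256 270 [0.693 0.05  0.047] [41 41 48]
256 276 [0.698 0.051 0.05 ] [42 43 50]
256 282 [0.703 0.052 0.051] [40 52 75]
256 288 [0.701 0.051 0.064] [147 144 139]
256 294 [0.705 0.052 0.067] [173 172 169]
310 216 [0.644 0.097 0.018] [130 132 138]
310 222 [0.651 0.099 0.016] [129 133 140]
310 228 [0.657 0.1   0.016] [126 129 135]
310 234 [0.661 0.099 0.024] [29 40 64]
310 240 [0.664 0.099 0.031] [ 33  70 121]
310 246 [0.669 0.099 0.033] [ 33  68 118]
310 252 [0.674 0.1   0.036] [ 31  67 117]
310 258 [0.679 0.1   0.039] [ 29  61 121]
310 264 [0.679 0.098 0.05 ] [ 33  75 159]
310 270 [0.684 0.099 0.052] [ 35  75 146]
310 276 [0.693 0.101 0.046] [ 35  64 107]
310 282 [0.699 0.102 0.048] [ 37  71 118]
310 288 [0.703 0.102 0.051] [55 60 74]
310 294 [0.7   0.099 0.066] [164 162 156]
```

View pics/w2.png

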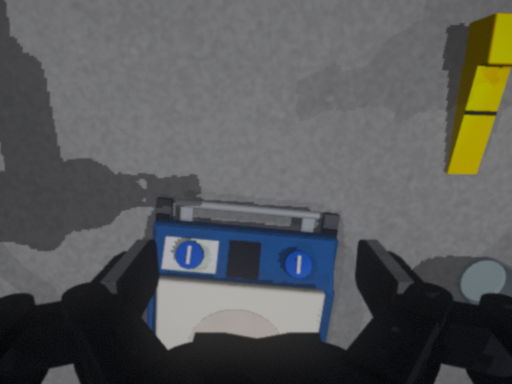

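The bar runs from (177,203) to (322,215) in the wrist view. The dark rail ends are at (165,205) and (330,222). I'll fit the bar line and its ends.

Run:
```python
from h import *
z=np.load("w2.npz"); p,d=z["p"].astype(int),z["d"]; m=ctrl.camera_model("wrist"); C=cloud(d,m); g=p.mean(2)
M=(C[...,2]>.009)&(C[...,2]<.026)&(C[...,0]<.652)&(C[...,0]>.63)&(g>70); M[:, :140]=0; M[:,350:]=0
k,L,S,_=cv2.connectedComponentsWithStats(M.astype(np.uint8)); i=1+S[1:,4].argmax(); print(S[i])
P=C[L==i]; print("depth bar med z",np.median(P[:,2]))
# central columns: vertical centroid of the bar, ray to z=.014 centre
pts=[]
for c in range(195,300,5):
    r=np.where((L==i)[:,c])[0]; pts.append([c,(r[0]+r[-1])/2]); 
pts=np.array(pts); Q=onplane(pts,m,.015)[:,:2]
l=np.polyfit(Q[:,1],Q[:,0],1); print("line x=a y+b",l,"resid mm",1000*np.std(np.polyval(l,Q[:,1])-Q[:,0]),"thick px",[int((L==i)[:,c].sum()) for c in (210,240,270,290)])
cs=np.where((L==i).any(0))[0]; rs=np.polyval(np.polyfit(pts[:,0],pts[:,1],1),[cs[0]-.5,cs[-1]+.5])
e=onplane(np.c_[[cs[0]-.5,cs[-1]+.5],rs],m,.015)[:,:2]; print("ends",e,"len",np.linalg.norm(e[0]-e[1]),"mid",e.mean(0))
yaw=np.arctan2(-l[0],1); print("frame yaw deg (x axis)",np.degrees(np.arctan2(-l[0],1)))
# blue body front side edges at z~.04, white top edges
hsv=cv2.cvtColor(z["p"],cv2.COLOR_RGB2HSV)
W=(g>110)&(abs(C[...,2]-.067)<.006)
for r in (285,290,295,300):
    c=np.where(W[r,140:350])[0]+140; q=onplane([[c[0]-.5,r],[c[-1]+.5,r]],m,.067)[:,:2]; print("white",q.round(4).tolist(),q.mean(0).round(4),np.linalg.norm(q[0]-q[1]).round(4))
```

```text
[ 176  199  144   25 1212]
depth bar med z 0.016887824930098577
line x=a y+b [-0.02661821  0.64620323] resid mm 0.2711805561840367 thick px [8, 9, 8, 8]
ends [[ 0.64714534 -0.03461924]
 [ 0.64337062  0.1072161 ]] len 0.14188556433946828 mid [0.64525798 0.03629843]
frame yaw deg (x axis) 1.524750857096936
white [[0.7073, -0.0347], [0.6985, 0.0356]] [7.029e-01 4.000e-04] 0.0708
white [[0.7124, -0.0353], [0.6972, 0.0865]] [0.7048 0.0256] 0.1228
white [[0.7174, -0.0352], [0.6992, 0.1118]] [0.7083 0.0383] 0.1481
white [[0.7224, -0.035], [0.7043, 0.1118]] [0.7134 0.0384] 0.1479
```

Request:
jog_arm --pt "0.06 0.1 0 0 0 0" --pt "0.12 0.2 0 0 0 0" --pt "0.18 0.31 0 0 0 0" --pt "0.237 0.415 0 0 0 0" --pt "0.237 0.415 0 0 0 0"

```text
time: 3.2
tool_pos: [0.463, 0.234, 0.1982]
ee_rot: [-0.001, -0.064, 0.998, 0.0]
wrist_force: [0.5, -0.0, -0.7]
finger_gap: 0.0854
gripper_force: 0.0
```

Request:
jog_arm --pt "0 0 0.08 0 0 0" --pt "0 0 0.16 0 0 0" --pt "0 0 0.2 0 0 0" --pt "0 0 0.2 0 0 0"

```text
time: 3.7
tool_pos: [0.465, 0.2295, 0.0964]
ee_rot: [-0.002, -0.06, 0.998, -0.001]
wrist_force: [0.2, 0.2, 0.3]
finger_gap: 0.0857
gripper_force: 0.0
```

Request:
jog_arm --pt "0 0.005 0.06 0 0 0" --pt "0 0.005 0.12 0 0 0" --pt "0 0.005 0.148 0 0 0" --pt "0 0.005 0.148 0 0 0" --pt "0 0.005 0.148 0 0 0"

```text
time: 4.32
tool_pos: [0.4677, 0.2332, 0.0257]
ee_rot: [0.001, -0.06, 0.998, 0.0]
wrist_force: [0.1, 0.5, 0.4]
finger_gap: 0.0852
gripper_force: 0.0
```

Request:
jog_arm --pt "0 0 0 0 0 0" --pt "0 0 0 0 0 0" --pt "0 0 0 0 0 0" --pt "0 0 0 0 0 0" --pt "0 0 0 0 0 0" --gripper -1

```text
time: 4.95
tool_pos: [0.467, 0.233, 0.0249]
ee_rot: [0.001, -0.06, 0.998, 0.0]
wrist_force: [0.1, -1.0, 4.4]
finger_gap: 0.0293
gripper_force: 60.9
```

Request:
jog_arm --pt "0 0 0 0 0 0" --pt "0 0 0 0 0 0" --pt "0 0 0 0 0 0" --pt "0 0 0 0 0 0" --pt "0 0 0 0 0 0"

```text
time: 5.58
tool_pos: [0.467, 0.233, 0.0249]
ee_rot: [0.001, -0.06, 0.998, 0.0]
wrist_force: [0.7, -0.8, 4.9]
finger_gap: 0.0288
gripper_force: 60.9
```

Request:
jog_arm --pt "-0.002 -0.08 0 0 0 0.02" --pt "-0.005 -0.16 0 0 0 0.05" --pt "-0.008 -0.24 0 0 0 0.08" --pt "-0.01 -0.32 0 0 0 0.1" --pt "-0.012 -0.404 0 0 0 0.12"

```text
time: 6.2
tool_pos: [0.4973, 0.0329, 0.0249]
ee_rot: [0.001, -0.013, 1.0, 0.001]
wrist_force: [0.7, 3.9, 3.9]
finger_gap: 0.029
gripper_force: 61.0
```

Request:
jog_arm --pt "0 0 0 0 0 0" --pt "0 0 0 0 0 0" --pt "0 0 0 0 0 0"

```text
time: 6.58
tool_pos: [0.4976, 0.0331, 0.0249]
ee_rot: [0.001, -0.014, 1.0, -0.0]
wrist_force: [1.7, -4.7, 5.5]
finger_gap: 0.0292
gripper_force: 61.1
```

Run:
```python
from h import *
s=ctrl.sense(); print(s["tool_pos"].round(4),s["wrist_force"].round(1),s["finger_gap"]); A=R.from_quat(s["ee_rot"][[1,2,3,0]]).as_matrix(); print(A.round(4))
p,d,m=grab("wrist"); np.savez("w3.npz",p=p,d=d)
pt,dt,mt=grab("top"); np.savez("t3.npz",p=pt,d=dt)
a=np.vstack([p, np.zeros((0,512,3),np.uint8)]); b=cv2.resize(pt[130:226,200:300],(288,276),interpolation=2)
o=np.zeros((384,800,3),np.uint8); o[:,:512]=p; o[:276,512:]=b; cv2.imwrite("pics/w3.png",o[:,:,::-1])
```

```text
[0.4976 0.0331 0.0249] [ 1.7 -4.7  5.5] 0.029194248461565535
[[-0.9996 -0.0275  0.0022]
 [-0.0275  0.9996 -0.001 ]
 [-0.0022 -0.001  -1.    ]]
```

View pics/w3.png

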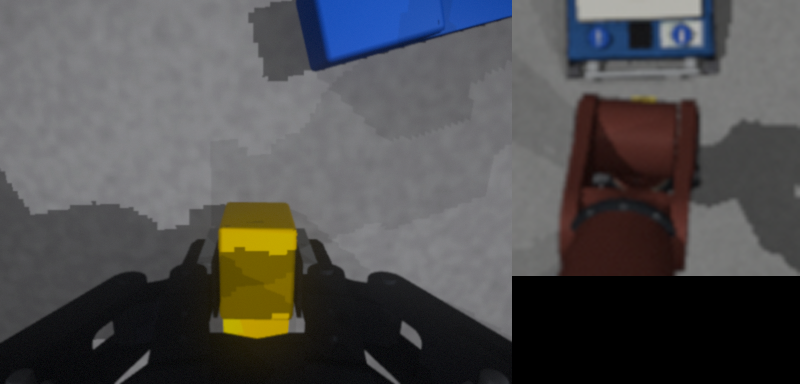

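The wrist view shows the wedge gripped squarely at columns 218–298. The top crop shows the nose tip at (643,98), just short of the bar at row 72. I'll measure nose and block against the plan.

Run:
```python
from h import *
z=np.load("t3.npz"); p=z["p"]; mt=ctrl.camera_model("top"); hsv=cv2.cvtColor(p,cv2.COLOR_RGB2HSV)
M=cv2.inRange(hsv,(18,80,50),(38,255,255)); M[:150]=0;M[175:]=0;M[:,:215]=0;M[:,275:]=0
print(np.argwhere(M>0).tolist())
v=np.argwhere(M>0); Q=onplane(v[:,::-1].astype(float),mt,.004)[:,:2]; print("nose px mean",Q.mean(0),"top x",Q[:,0].max())
# same-camera bar ends: brightness along bar row 155
for r in (154,155,156): print(r,p[r,222:272].mean(1).round().astype(int).tolist())
b=proj([[.6472,-.0346,.015],[.6434,.1072,.015],[.6453,.0363,.015]],mt); print("wrist bar proj in top",b.round(1).tolist())
z=np.load("w3.npz"); p=z["p"]; m=ctrl.camera_model("wrist"); hsv=cv2.cvtColor(p,cv2.COLOR_RGB2HSV)
W=cv2.inRange(hsv,(18,120,40),(38,255,255))
for r in (232,250,270,300): 
    c=np.where(W[r])[0]; q=onplane([[c[0]-.5,r],[c[-1]+.5,r]],m,.036)[:,:2]; print(r,c[0],c[-1],q.round(4).tolist(),q.mean(0).round(4))
c=256; col=p[195:345:1,c].astype(int); print([ (195+i,col[i].tolist()) for i in range(0,150,1) if i<40 and i%2==0 or i>115 and i<130])
for r in (228,229,317,318,319): print(r,onplane([[256,r]],m,.036)[0].round(4))
```

```text
[[164, 242], [164, 243], [164, 244], [164, 245], [164, 246], [164, 247], [164, 248], [164, 249], [165, 245], [165, 246], [165, 247], [165, 248], [165, 249]]
nose px mean [0.61387616 0.03140259] top x 0.6153992048604856
154 [64, 52, 62, 88, 114, 127, 127, 109, 81, 72, 89, 101, 103, 105, 105, 105, 105, 106, 108, 110, 112, 117, 119, 118, 118, 118, 119, 118, 116, 114, 117, 119, 121, 121, 122, 119, 118, 121, 125, 128, 129, 124, 106, 77, 65, 70, 74, 74, 71, 75]
155 [64, 56, 60, 101, 126, 132, 132, 126, 119, 117, 121, 125, 125, 126, 127, 126, 124, 125, 125, 127, 128, 131, 130, 126, 127, 126, 127, 125, 125, 125, 126, 128, 128, 129, 128, 127, 122, 116, 116, 116, 117, 114, 102, 82, 68, 68, 80, 86, 86, 95]
156 [58, 58, 68, 106, 127, 129, 124, 118, 116, 116, 116, 115, 115, 114, 111, 110, 108, 107, 107, 106, 105, 105, 104, 101, 100, 98, 97, 97, 97, 98, 99, 109, 116, 117, 118, 116, 101, 85, 84, 96, 104, 107, 107, 104, 102, 102, 105, 108, 109, 114]
wrist bar proj in top [[264.5, 154.4], [224.6, 155.7], [244.6, 155.0]]
232 218 297 [[0.4795, 0.0183], [0.4786, 0.0479]] [0.479  0.0331]
250 217 296 [[0.
[... 358 characters left out ...]
]), (211, [102, 84, 23]), (213, [101, 83, 17]), (215, [103, 86, 18]), (217, [104, 86, 16]), (219, [103, 85, 14]), (221, [93, 78, 14]), (223, [101, 84, 13]), (225, [103, 85, 10]), (227, [118, 96, 2]), (229, [167, 138, 0]), (231, [194, 160, 0]), (233, [195, 165, 0]), (311, [112, 91, 0]), (312, [113, 93, 0]), (313, [112, 90, 0]), (314, [113, 91, 0]), (315, [112, 92, 0]), (316, [111, 91, 0]), (317, [110, 91, 0]), (318, [115, 94, 0]), (319, [146, 119, 0]), (320, [176, 143, 0]), (321, [189, 154, 0]), (322, [192, 157, 0]), (323, [193, 157, 0]), (324, [191, 156, 0])]
228 [0.4775 0.0325 0.036 ]
229 [0.4779 0.0325 0.036 ]
317 [0.5156 0.0335 0.036 ]
318 [0.516  0.0335 0.036 ]
319 [0.5165 0.0336 0.036 ]
```

Request:
jog_arm --pt "-0.02 0 0 0 0 0" --pt "-0.04 0 0 0 0 0" --pt "-0.06 0 0 0 0 0" --pt "-0.08 0 0 0 0 0" --pt "-0.1 0 0 0 0 0"

```text
time: 7.3
tool_pos: [0.5386, 0.0365, 0.0247]
ee_rot: [-0.01, -0.014, 1.0, 0.001]
wrist_force: [-20.6, -0.9, 29.1]
finger_gap: 0.0289
gripper_force: 64.2
```

Request:
jog_arm --pt "0 0 0 0 0 0" --pt "0 0 0 0 0 0"

```text
time: 7.55
tool_pos: [0.5424, 0.0364, 0.0247]
ee_rot: [-0.005, -0.014, 1.0, 0.001]
wrist_force: [-10.2, -0.7, 17.8]
finger_gap: 0.0288
gripper_force: 62.7
```

Request:
jog_arm --pt "-0.01 0 0 0 0 0" --pt "-0.02 0 0 0 0 0" --pt "-0.03 0 0 0 0 0" --pt "-0.04 0 0 0 0 0" --pt "-0.05 0 0 0 0 0"

```text
time: 8.18
tool_pos: [0.5607, 0.0371, 0.0246]
ee_rot: [-0.014, -0.015, 1.0, 0.001]
wrist_force: [-27.0, -0.1, 33.8]
finger_gap: 0.0292
gripper_force: 64.7
```

Request:
jog_arm --pt "0 0 0 0 0 0" --pt "0 0 0 0 0 0"

```text
time: 8.43
tool_pos: [0.5607, 0.0371, 0.0246]
ee_rot: [-0.014, -0.015, 1.0, 0.001]
wrist_force: [-26.6, -1.2, 33.4]
finger_gap: 0.0297
gripper_force: 64.9
```

Request:
jog_arm --pt "0 0 -0.003 0 0 0" --pt "0 0 -0.006 0 0 0" --pt "0 0 -0.006 0 0 0"

```text
time: 8.8
tool_pos: [0.5608, 0.0371, 0.0246]
ee_rot: [-0.012, -0.014, 1.0, 0.001]
wrist_force: [-18.3, -1.3, 15.3]
finger_gap: 0.0291
gripper_force: 62.5
```

Run:
```python
from h import *
s=ctrl.sense(); print(s["tool_pos"].round(4),s["wrist_force"].round(1),s["wrist_torque"].round(2),s["ee_rot"].round(4))
p,d,m=grab("wrist"); pt,dt,mt=grab("top"); ps,ds,ms=grab("scene")
C=cloud(ds,ms)
M=cv2.inRange(cv2.cvtColor(p,cv2.COLOR_RGB2HSV),(18,120,40),(38,255,255))
c=lambda a,y,x,h,w,W,H: cv2.resize(a[y:y+h,x:x+w],(W,H),interpolation=2)
o=np.zeros((600,800,3),np.uint8); o[:300,:400]=c(p,180,156,150,200,400,300); o[:300,400:]=c(pt,125,194,75,100,400,300); o[300:,:400]=c(ps,180,230,90,120,400,300)
cv2.imwrite("pics/w4.png",o[:,:,::-1])
```

```text
[0.5608 0.0371 0.0246] [-18.3  -1.3  15.3] [-0.31  2.66  0.04] [-1.240e-02 -1.440e-02  9.998e-01  8.000e-04]
```

View pics/w4.png

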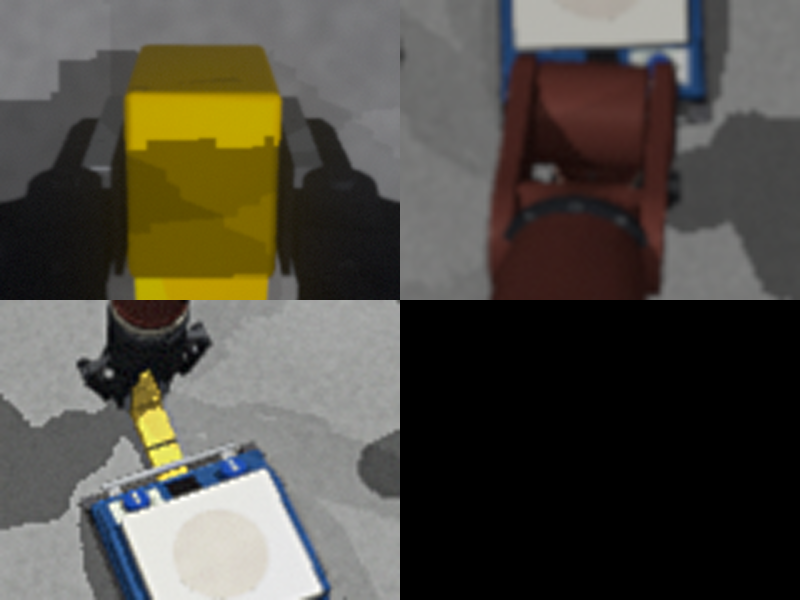

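The scene crop shows the nose past the bar, with the black line at (160,443), about 25 mm short of it. The wedge is straight and central. The force comes from pressing down on the bench, so I'll ease that off and keep advancing.

Request:
jog_arm --pt "0 0 -0.002 0 0 0" --pt "0 0 -0.004 0 0 0" --pt "0 0 -0.004 0 0 0"

```text
time: 9.32
tool_pos: [0.5615, 0.0373, 0.0246]
ee_rot: [-0.011, -0.014, 1.0, 0.001]
wrist_force: [-11.6, -2.1, 1.4]
finger_gap: 0.0292
gripper_force: 60.8
```

Request:
jog_arm --pt "-0.005 0 0 0 0 0" --pt "-0.01 0 0 0 0 0" --pt "-0.01 0 0 0 0 0" --pt "-0.01 0 0 0 0 0"

```text
time: 9.82
tool_pos: [0.5663, 0.0376, 0.0247]
ee_rot: [-0.011, -0.014, 1.0, 0.001]
wrist_force: [-11.3, 0.1, 2.7]
finger_gap: 0.0287
gripper_force: 60.9
```

Request:
jog_arm --pt "-0.007 -0.001 0 0 0 0" --pt "-0.014 -0.002 0 0 0 0" --pt "-0.021 -0.003 0 0 0 0" --pt "-0.028 -0.004 0 0 0 0" --pt "-0.028 -0.004 0 0 0 0"

```text
time: 10.45
tool_pos: [0.5807, 0.0363, 0.0246]
ee_rot: [-0.011, -0.014, 1.0, 0.001]
wrist_force: [-11.0, 0.2, 3.5]
finger_gap: 0.029
gripper_force: 60.8
```

Request:
jog_arm --pt "0 0 0 0 0 0" --pt "0 0 0 0 0 0"

```text
time: 10.7
tool_pos: [0.5807, 0.0363, 0.0247]
ee_rot: [-0.011, -0.014, 1.0, 0.001]
wrist_force: [-10.7, 0.4, 2.4]
finger_gap: 0.029
gripper_force: 60.8
```

Run:
```python
from h import *
s=ctrl.sense(); print(s["tool_pos"].round(4),s["wrist_force"].round(1))
p,d,m=grab("wrist"); ps,ds,ms=grab("scene")
M=cv2.inRange(cv2.cvtColor(p,cv2.COLOR_RGB2HSV),(18,120,40),(38,255,255))
for r in (250,270,300):
    c=np.where(M[r])[0]; print(onplane([[c[0]-.5,r],[c[-1]+.5,r]],m,.036)[:,:2].mean(0).round(4))
g=p[:,250:262].mean((1,2)); print([(r,int(g[r])) for r in list(range(222,236))+list(range(310,326))])
print([(r,onplane([[256,r]],m,.036)[0,0].round(4)) for r in (227,229,231,316,318,320)])
# stirrer lift: white top height near front, before vs now, scene depth
d0=np.load("scene0.npz")["d"]; C0=cloud(d0,ms);C1=cloud(ds,ms)
w=(abs(C0[...,2]-.067)<.008)&(abs(C0[...,1]-.038)<.06)
for a in (.71,.74,.77,.80,.83):
    k=w&(abs(C0[...,0]-a)<.012); k1=(C1[...,2]>.055)&(C1[...,2]<.09)&(abs(C1[...,0]-a)<.012)&(abs(C1[...,1]-.038)<.06); print(a,k.sum(),np.median(C0[k][:,2]).round(4),np.median(C1[k1][:,2]).round(4))
o=cv2.resize(ps[185:260,240:340],(800,600),interpolation=2); cv2.imwrite("pics/s5.png",o[:,:,::-1])
```

```text
[0.5807 0.0363 0.0247] [-10.7   0.4   2.4]
[0.5698 0.036 ]
[0.578  0.0361]
[0.5909 0.0364]
[(222, 65), (223, 66), (224, 66), (225, 69), (226, 81), (227, 98), (228, 111), (229, 116), (230, 117), (231, 118), (232, 118), (233, 118), (234, 118), (235, 118), (310, 67), (311, 67), (312, 67), (313, 66), (314, 66), (315, 66), (316, 66), (317, 67), (318, 75), (319, 96), (320, 110), (321, 113), (322, 114), (323, 113), (324, 113), (325, 113)]
[(227, np.float64(0.5606)), (229, np.float64(0.5614)), (231, np.float64(0.5622)), (316, np.float64(0.5981)), (318, np.float64(0.599)), (320, np.float64(0.5999))]
0.71 222 0.0654 0.0681
0.74 272 0.0656 0.0681
0.77 285 0.0654 0.0669
0.8 286 0.0656 0.0665
0.83 233 0.0661 0.0661
```

View pics/s5.png

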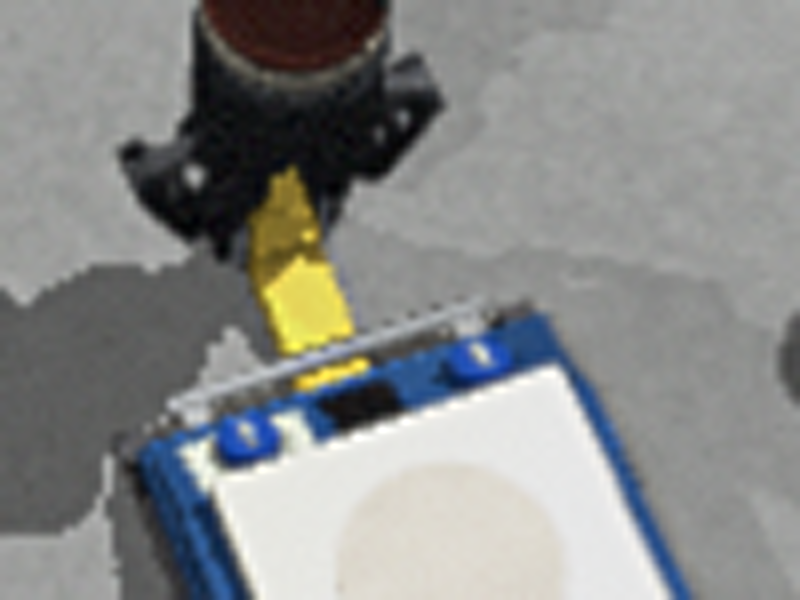

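The bar crosses the wedge at about (320,355) and the black line is almost hidden beneath it. Both position (block at 0.580, target 0.585) and tilt say the lift is about 4 mm. I'll advance about 4.5 mm more.

Request:
jog_arm --pt "-0.003 -0.001 0 0 0 0" --pt "-0.006 -0.002 0 0 0 0" --pt "-0.009 -0.002 0 0 0 0" --pt "-0.009 -0.002 0 0 0 0" --pt "-0.009 -0.002 0 0 0 0"

```text
time: 11.42
tool_pos: [0.5847, 0.0356, 0.0247]
ee_rot: [-0.011, -0.014, 1.0, 0.002]
wrist_force: [-12.2, 1.4, 4.1]
finger_gap: 0.0289
gripper_force: 60.9
```

Run:
```python
from h import *
p,d,m=grab("wrist"); ps,ds,ms=grab("scene"); s=ctrl.sense(); print(s["tool_pos"].round(4),s["wrist_force"].round(1),s["joint_vel"].round(4))
g=p[:,250:262].mean((1,2)); print([(r,int(g[r])) for r in list(range(224,232))+list(range(314,324))])
print([(r,onplane([[256,r]],m,.036)[0].round(4).tolist()) for r in (227,319)])
d0=np.load("scene0.npz")["d"]; C0=cloud(d0,ms);C1=cloud(ds,ms)
X=[];Z=[]
for C,off in((C0,0),(C1,0)):
    k=(C[...,2]>.055)&(C[...,2]<.085)&(C[...,0]>.70)&(C[...,0]<.82)&(abs(C[...,1]-.038)<.06); q=np.polyfit(C[k][:,0]-.6453,C[k][:,2],1); print(q)
    X.append(q)
dq=X[1]-X[0]; print("lift mm by slope",-dq[0]*190,"by height at bar",np.polyval(dq,0)*1000)
o=cv2.resize(ps[185:260,240:340],(800,600),interpolation=2); cv2.imwrite("pics/s6.png",o[:,:,::-1])
```

```text
[0.5848 0.0356 0.0247] [-12.5   1.8   3.9] [0.0001 0.0003 0.0008 0.0004 0.0009 0.001 ]
[(224, 67), (225, 69), (226, 82), (227, 98), (228, 110), (229, 115), (230, 117), (231, 118), (314, 66), (315, 66), (316, 66), (317, 66), (318, 75), (319, 96), (320, 110), (321, 113), (322, 113), (323, 113)]
[(227, [0.5647, 0.0347, 0.036]), (319, [0.6035, 0.0358, 0.036])]
[0.0038654  0.06517865]
[-0.02141499  0.07000562]
lift mm by slope 4.803275219157543 by height at bar 4.826969675261375
```

View pics/s6.png

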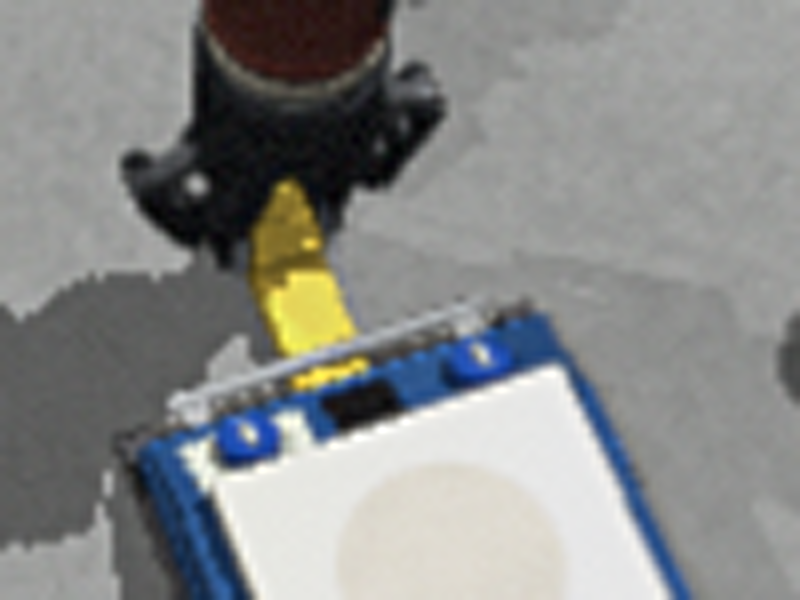

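The bar lies across the wedge at about (320,350) with the line beneath it. Lift measures 4.8 mm two ways, and the arm is steady and still gripping at 61 N. I'll hand it in.

```bash
python3 -c "
from plant import ctrl
print(ctrl.sign_off())"
```

```text
the job is handed in; nothing more can be done
None
```

The right wedge is in under the middle of the lift bar, still gripped, with the bar lifted about 4.8 mm; I handed the job in just after 11.4 s on the robot's clock, and no verdict came back.

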